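# Refit the pilot valve knob on the roaster's gas box and hold it pressed in

### The job

The pilot valve on the coffee roaster's gas box has lost its knob: pick up the loose pointer knob from the counter, turn it so that the flat in its bore matches the flat on the bare D-shaft, and push it on until it seats fully home. Then keep pressing so that the sprung shaft goes down to its stop, and finish like that, your fingers still on the knob and holding it pressed in at the stop, as one does to keep a pilot flame alight. Leave the other things on the counter where they are.

Things in the scene. Friction and masses are not known exactly. Their poses are not given: they have to be found in the camera images.
- knob_center (a point): Centre of the loose aluminium pointer knob (50 to 85 g), on its axis, 16 mm above its underside. It stands bore down. z up; x along its grip bar to the pointer. Bar 16 mm wide (y), 44 mm long (x), 8 to 32 mm above the underside; pointer nose 7 mm wide, ends 29 mm from the axis, black line on that half's top. Under the bar a round skirt 50 mm across, 8 mm high. Grasp the bar, fingers closing along y.
- knob: The same knob; origin at the centre of its underside, same axes. In the underside a D-shaped blind bore, 11.2 mm across, 20 mm deep, its flat on the pointer (+x) side, 3.1 mm from the axis. It fits the shaft when its x points as stem_tip's x does, to some 0.1 rad. Seated: shaft tip at the bottom of the bore. Flats not matched: it stops 12 mm or more too high, on the tip.
- stem_tip (a point): Centre of the tip of the bare upright steel D-shaft on the gas box, 32 mm above the box top when not pressed. Shaft 10 mm across, flat 2.5 mm from its axis, uppermost 4 mm tapered to 60 %. z up, x points out of the flat; a tooth on the collar at its foot (26 mm across, 3 mm high) points the same way. Seated, the knob's centre is 4 mm below this point. The shaft does not turn.
- stem (a joint): How far the D-shaft is pressed down, m: 0 at rest, 0.007 at its hard stop. Its spring resists with 4 N at first and about 10 N at the stop; it springs back up when let go.
- gasbox: The fixed dark grey gas box, 180 mm (x) by 260 mm (y), 70 mm high; origin at the centre of its underside; x away from the robot at yaw 0. In its frame the bare shaft stands at x -30 mm, y -60 mm, the knob already fitted at x -30 mm, y +60 mm (top 106 mm above the counter), a 52 mm gauge (top 83 mm above the counter) at x 48 mm, y 60 mm.
- damper_knob: small plain round aluminium knob without a pointer, 38 mm across, 26 mm high, standing; a bystander.
- tin: round tin, 60 mm across, 90 mm high, standing; a bystander.
- driver: screwdriver lying on the counter; a bystander.
- cup: white tasting bowl, 84 mm across, 60 mm high; a bystander.
- scoop: wooden-handled spoon lying on the counter; a bystander.
Not all that is in view belongs to the job. What is shaped like the knob but purple or red is not meant.

How it is judged:
On the way, in this order (a step that is already met when the one before it is completed fails the run):
1. the knob is lifted off the counter (height (world z) of knob_center above 0.05 m and contact force between the fingers and knob above 1 N), for 0.1 s.
2. the knob is home on the D-shaft (horizontal distance between knob_center and stem_tip below 0.003 m and z of knob_center in the frame of stem_tip below -0.0015 m and angle between knob_center's own z axis and vertical below 0.1 rad), for 0.1 s.
At the end, for the whole second after the job is handed in: The knob is fully home on the D-shaft (axes within 3 mm, upright within 0.1 rad, bore bottom within 2.5 mm of the tip), the shaft is pressed at least 5.5 mm of its 7 mm, and the fingers are still on the knob (over 2 N), at rest (all of step 2 and value of joint stem above 0.0055 m and contact force between the fingers and knob above 2 N and linear speed of knob below 0.02 m/s); the arm keeps its last pose, push and grip.
It fails at once if another thing on the counter was pushed away or knocked over (moved more than 30 mm) (distance of any of damper_knob, tin, driver, cup, scoop from where it was at the start of the episode above 0.03 m).
It also fails if it takes over 42 s, if anything falls off the work surface, if the arm or the gripper's body presses on something with over 40 N, if the wrist force passes 120 N, or if a joint passes its speed limit or range.

### The arm

A 7-joint arm with a two-finger parallel gripper is mounted at the origin on the work surface. World frame = base frame: x ahead of the robot, y to its left, z up, the work surface at z = 0. Lengths are in m, angles in rad, forces in N, time in s.
With the tool pointing down it reaches from about 0.4 to 0.85 m from the base axis. Payload 4.4 kg.
Tool frame: the origin (TCP) lies at the very end of the fingers, on their centre line; the grasp point (between the pads) lies 19 mm behind it; z points along the fingers, y is the line along which they close (so a half turn about z gives the same grasp; the last joint's range is limited). The gripper opens to 94 mm and grips with 3 to 60 N. Pads are 16 mm wide; open, the fingers measure 119 mm over their backs; the gripper's body (75 mm by 177 mm) begins 78 mm behind the grasp point.
Start: joints at [-1.263, 0.628, 0.038, 1.517, -0.027, 0.996, -0.02], TCP at [0.237, 0.605, 0.205] pointing down, gripper open.
Joint ranges: [-3.06, 3.06], [-0.37, 2.12], [-1.25, 1.32], [0.18, 2.47], [-1.1, 4.24], [0.23, 1.98], [-2.94, 2.94]. Speed limits (rad/s): [2.57, 2.57, 3.14, 3.14, 3.14, 3.14, 3.14].

### API

Orientations are given as a unit quaternion [x, y, z, w].
In Python, from plant import get_obs, read_camera, close_job, spot_in, regions_of gives the robot as it stands.
- The arm moves only by the tool play_rows, never from a script. Its argument "moves" is a list of rows, each a list of 2 entries, a list of its own where there are three numbers: the shift along the tool's x, y, z in mm, then the turn about the tool's z in rad. In form: [[[tx, ty, tz], roll], ...]. A call has 1 to 5 rows; each row is the pose to reach, as a shift and turn from the pose commanded when the call began, along the tool's axes at that moment; what a row does not reach only later rows make up. A row lasts 1/10 s, in which the tool goes at most 50 mm and 8.59 degrees, less where a joint would pass 70% of its speed; a pose out of reach is approached as far as the arm can. A call with a gripper value outside its range is refused whole. "claw" is the finger opening in mm, from 0 to 94, set as the call begins (left out, the last holds). The fingers move at their own pace and stop on an object; the grip force is fixed at half the most. Time passes only in rows, so rows that repeat a pose let the fingers close. It gives the time, the measured TCP pose, the force, the opening and the grip force at its end, in the units of the state.
- get_obs(): the state, without advancing time (a new reading comes with each control period).
- read_camera(name): name is "scene" or "top"; returns a dict with "image" (420x560x3 uint8, red, green, blue), "mtx" (3x3 intrinsics, pixels), "dist_coeffs" ([k1, k2, p1, p2, k3] as OpenCV has them; the pictures are not rectified), "extrinsics" (4x4, takes a point from camera to world coordinates). Camera axes: x right, y up, looking along -z (the intrinsics and any distortion apply to the point x, -y, -z); pixel columns grow to the right and rows downward; lengths in m; the calibration is good to about 2 mm. A picture is of the moment at which its call begins. There is no depth.
- close_job(): hands the job in; it is judged then, once.
Trained networks look in the newest picture that a camera, given by its name, has taken for a name from the list of things; names that differ only in an ending like _2 or _b are one class to them, and where a whole thing is asked for, a point or a joint stands for the part that bears it (a point fixed in the world has none). Each returns a list of dicts, best first, with "conf" (0 to 1); they miss things now and then, are a little off and sometimes report something else, mostly with a low value. They report only what shows in the picture. A call takes as long as a camera call. They do not tell look-alikes from the thing itself.
- spot_in(camera, query): "box" ([left, top, right, bottom] in pixels, round what is visible of it).
- regions_of(camera, query): "mask" (420x560 bool, what is visible of it) and "box" ([left, top, right, bottom] in pixels, round what is visible of it).
The state is a dict: "time_s": time; "joint_pos": joint angles; "qd": joint speeds; "joint_efforts": joint torques, N m; "ee_pos": TCP position; "ee_rot": TCP orientation; "wrist_force": force on the tool from outside, world axes, zero at the start; "torque": the same for the moment, N m; "opening": finger opening in m; "finger_force": force on a finger pad.
Only numpy, scipy, OpenCV 4.12 (cv2) and the standard library are available. Lean on these libraries where they do the work, as an engineer would, in place of code of your own. Each camera call takes 0.05 s, during which the arm holds its last target. There are 200 camera calls.

## Working session

There is one attempt and no reset: what is moved stays moved. The work goes in short steps, Python scripts to look and compute and a tool call to move; the robot and the scene stay as the last step left them, time stands still between calls to the robot, and variables do not carry over. Pictures are saved under pics/ and viewed, at most 10 in all, crops included, and the job is handed in when it is done.

Besides the shell and the picture viewer there is one more tool, called after "Call:" as name([rows], argument=value, ...), one row to a line, values as JSON. play_rows: Moves the arm, as the interface text tells. Its arguments: {"type":"object","properties":{"moves":{"type":"array","items":{"type":"array"}},"claw":{"type":"number"}},"required":["moves"]}

```bash
mkdir -p pics
cat > h.py <<'E'
import numpy as np, cv2
from plant import *
def cam(n,save=None):
    c=read_camera(n)
    if save: cv2.imwrite('pics/'+save,np.ascontiguousarray(c['image'][:,:,::-1]))
    return c
def ray(c,uv):
    p=cv2.undistortPoints(np.array(uv,float).reshape(-1,1,2),np.array(c['mtx']),np.array(c['dist_coeffs'])).reshape(-1,2)
    d=np.c_[p[:,0],-p[:,1],-np.ones(len(p))]; E=np.array(c['extrinsics'])
    return E[:3,3],d@E[:3,:3].T
def atz(c,uv,z):
    o,d=ray(c,uv); return o+d*((z-o[2])/d[:,2])[:,None]
def proj(c,P):
    E=np.linalg.inv(np.array(c['extrinsics'])); q=np.atleast_2d(P)@E[:3,:3].T+E[:3,3]
    q=q*[1,-1,-1]
    return cv2.projectPoints(q.reshape(-1,1,3),np.zeros(3),np.zeros(3),np.array(c['mtx']),np.array(c['dist_coeffs']))[0].reshape(-1,2)
E
python3 - <<'E'
from h import *
o=get_obs(); print(o['time_s'],o['ee_pos'],o['ee_rot'])
for n in('top','scene'):
    c=cam(n,n+'0.png'); print(n,np.round(c['extrinsics'],3).tolist(),np.round(c['mtx']).tolist())
    for q in('knob','stem_tip','gasbox'):
        for r in spot_in(n,q): print(n,q,np.round(r['box']),round(r['conf'],2))
E
```

```text
0.0 [0.23705659 0.60449636 0.204546  ] [ 1.85819686e-01  9.82583385e-01 -9.52840918e-04 -1.67512142e-04]
top [[0.008, 0.987, -0.161, 0.391], [-1.0, 0.009, 0.002, -0.086], [0.003, 0.161, 0.987, 0.952], [0.0, 0.0, 0.0, 1.0]] [[395.0, 0.0, 282.0], [0.0, 395.0, 206.0], [0.0, 0.0, 1.0]]
top knob [320. 200. 342. 228.] 0.85
top knob [347. 244. 372. 265.] 0.82
top stem_tip [291. 132. 317. 167.] 0.33
top gasbox [136. 124. 258. 219.] 0.82
scene [[-0.71, -0.587, 0.388, 0.974], [0.704, -0.604, 0.374, 0.348], [0.014, 0.539, 0.842, 1.064], [0.0, 0.0, 0.0, 1.0]] [[494.0, 0.0, 280.0], [0.0, 494.0, 213.0], [0.0, 0.0, 1.0]]
scene knob [218. 168. 239. 188.] 0.74
scene knob [238. 188. 258. 214.] 0.74
scene knob [250. 155. 267. 174.] 0.65
scene gasbox [251. 232. 393. 371.] 0.96
```

View pics/top0.png

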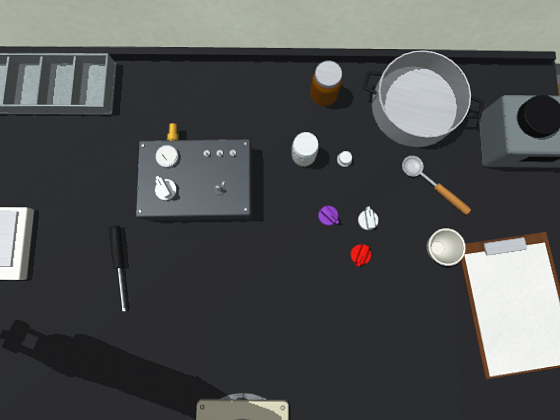

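View pics/scene0.png

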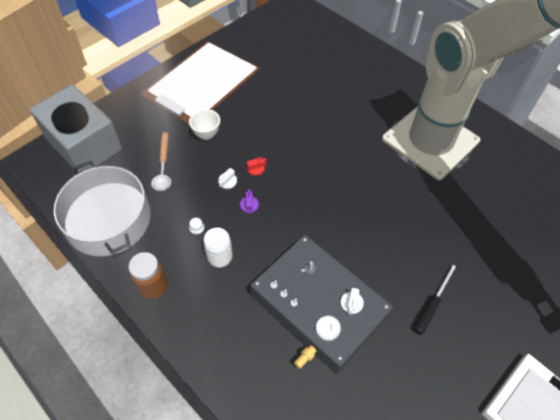

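Top view: the white knob is at about (368,218), with purple and red look-alikes beside it. The bare shaft is at about (221,187) on the box. In the scene view they are at (228,180) and (310,267). I'll zoom in on both.

Run:
```python
from h import *
t=cam('top');s=cam('scene')
def crop(c,u,v,r=19,k=10): return cv2.resize(np.ascontiguousarray(c['image'][v-r:v+r,u-r:u+r,::-1]),(400,300) if 0 else (300,300),interpolation=cv2.INTER_CUBIC)
cv2.imwrite('pics/z1.png',np.vstack([np.hstack([crop(t,368,218),crop(t,221,187)]),np.hstack([crop(s,228,180),crop(s,310,267)])]))
for n,c in(('top',t),('scene',s)):
    for q in('knob','gasbox'):
        for r in regions_of(n,q):
            m=r['mask']; v,u=np.nonzero(m); print(n,q,r['conf'],u.mean(),v.mean(),c['image'][m].mean(0).round(),atz(c,[u.mean(),v.mean()],.016 if q=='knob' else .07).round(3))
cor=[(141,144),(247,142),(249,213),(138,215)]
print(atz(t,cor,.07).round(4))
print(atz(t,[(368,219),(221,187)],.02).round(4))
```

```text
top knob 0.72 360.39835164835165 254.06593406593407 [198.  25.  19.] [[ 0.43  -0.273  0.016]]
top knob 0.69 367.935691318328 218.65594855305466 [210. 217. 219.] [[ 0.515 -0.293  0.016]]
top knob 0.53 328.95379537953795 214.84488448844886 [130.  63. 176.] [[ 0.523 -0.2    0.016]]
top gasbox 0.82 194.24084799475466 178.6319527920446 [107. 112. 115.] [[0.596 0.114 0.07 ]]
scene knob 0.75 227.1860465116279 178.8970099667774 [217. 219. 222.] [[ 0.517 -0.289  0.016]]
scene knob 0.65 249.14696485623003 202.9808306709265 [136.  77. 181.] [[ 0.527 -0.192  0.016]]
scene knob 0.57 255.85185185185185 165.46090534979425 [216.  62.  61.] [[ 0.432 -0.269  0.016]]
scene gasbox 0.82 319.5877949398275 303.326068416564 [110. 112. 117.] [[0.618 0.13  0.07 ]]
[[ 0.6777  0.2417  0.07  ]
 [ 0.6846 -0.0045  0.07  ]
 [ 0.518  -0.0128  0.07  ]
 [ 0.5113  0.2375  0.07  ]]
[[ 0.5132 -0.2921  0.02  ]
 [ 0.5879  0.0602  0.02  ]]
```

View pics/z1.png

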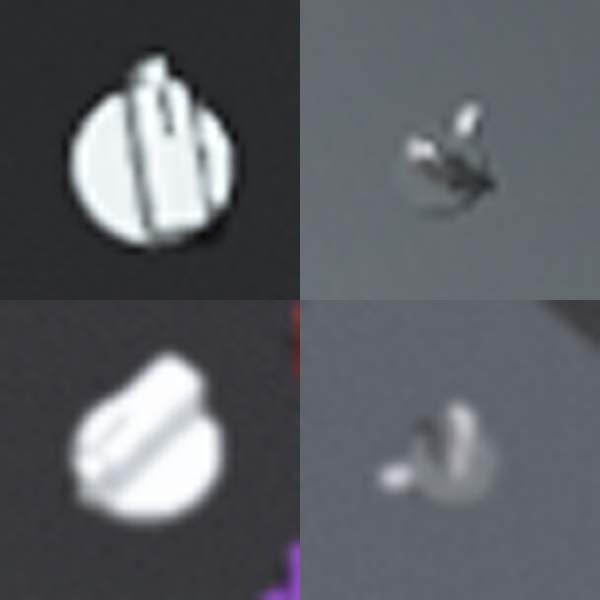

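The knob's pointer faces roughly +x. The bright spot at top-crop (467,120) and scene-crop (395,478) looks like the collar tooth. I'll fit the knob silhouette and overlay a shaft model.

```bash
cat > f.py <<'E'
from h import *
from scipy.optimize import minimize
def R(a): return np.array([[np.cos(a),-np.sin(a)],[np.sin(a),np.cos(a)]])
th=np.linspace(0,2*np.pi,40,endpoint=False); C=np.c_[np.cos(th),np.sin(th)]
def prism(pts,z0,z1): return np.vstack([np.c_[pts,np.full(len(pts),z)] for z in(z0,z1)])
bar=np.array([[-.022,-.008],[-.022,.008],[.022,.008],[.022,-.008]]); nose=np.array([[.02,-.0035],[.02,.0035],[.029,.0035],[.029,-.0035]])
KN=[prism(C*.025,0,.008),prism(bar,.008,.032),prism(nose,.008,.032)]
def place(P,x,y,a,z): Q=P.copy(); Q[:,:2]=Q[:,:2]@R(a).T+[x,y]; Q[:,2]+=z; return Q
def sil(c,parts,p,z,u0,v0,k,n):
    im=np.zeros((n,n),np.uint8)
    for P in parts:
        q=(proj(c,place(P,*p,z))-[u0,v0]+.5)*k-.5
        cv2.fillConvexPoly(im,cv2.convexHull(np.round(q*16).astype(np.int32)),255,shift=4)
    return im
E
python3 - <<'E'
from f import *
cs={n:cam(n) for n in('top','scene')}
def fit(n,ctr):
    c=cs[n]; r=22;k=8; u0,v0=ctr[0]-r,ctr[1]-r
    im=c['image'][v0:v0+2*r,u0:u0+2*r].astype(float)
    bright=im.min(2) ; I=cv2.resize(np.clip((bright-60)/110,0,1),(2*r*k,2*r*k),interpolation=cv2.INTER_LINEAR)
    f=lambda p:np.mean((cv2.GaussianBlur(sil(c,KN,p,0,u0,v0,k,2*r*k),(0,0),4)/255.-I)**2)
    best=min((minimize(f,[.515,-.291,a],method='Nelder-Mead',options=dict(initial_simplex=np.array([[.515,-.291,a],[.521,-.291,a],[.515,-.285,a],[.515,-.291,a+.2]]))) for a in(-.1,.15,3.1)),key=lambda r:r.fun)
    print(n,best.x.round(4),best.fun)
fit('top',(368,218)); fit('scene',(228,180))
# stem overlay
rows=[]
for n,(u,v) in(('top',(221,187)),('scene',(310,267))):
    c=cs[n]; r=14;k=20
    im=cv2.resize(np.ascontiguousarray(c['image'][v-r:v+r,u-r:u+r,::-1]),(380,380),interpolation=cv2.INTER_CUBIC);s=380/28
    # box-based guess
    rows.append(cv2.convertScaleAbs(im,alpha=1.3,beta=-40)); im=rows[-1].copy()
    p=(.570,.055,-.5)
    for P,col in((np.c_[C*.013,0*th+.073],(0,255,0)),(np.c_[C*.005,0*th+.098],(0,0,255)),(np.array([[0,0,.073],[.018,0,.073]]),(255,255,0))):
        q=(proj(c,place(P,*p,0))-[u-r,v-r]+.5)*s-.5
        cv2.polylines(im,[np.round(q).astype(int)],True,col,1)
    rows.append(im)
    if n=='top':g=c['image']
cv2.imwrite('pics/z2.png',np.vstack([np.hstack(rows[:2]),np.hstack(rows[2:])])[:, :])
a=cv2.imread('pics/z2.png'); cv2.imwrite('pics/z2.png',cv2.resize(a,(600,600)))
E
```

```text
top [ 0.5145 -0.2947  0.1447] 0.007782695710004138
scene [ 0.5138 -0.2932  0.1566] 0.0016145354612794843
```

View pics/z2.png

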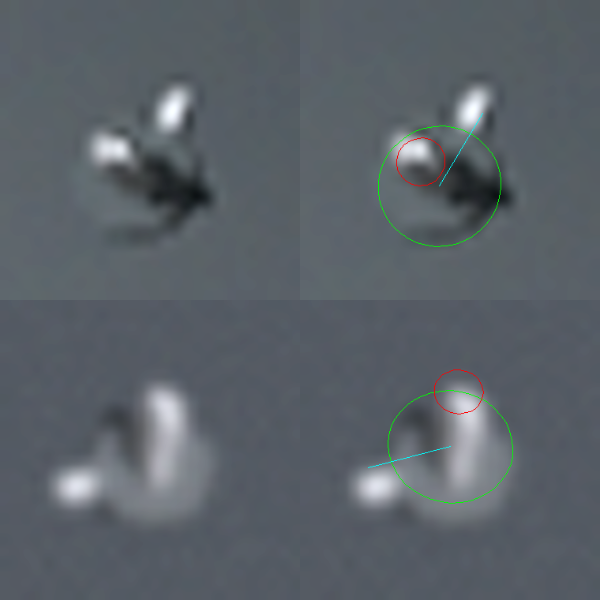

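The knob is at about (0.514, -0.294), yaw 0.15; the two views agree within 2 mm. The stem is at about (0.572, 0.057), yaw about -0.49. Setting out on a detour that keeps away from the base.

Call:
play_rows([
  [[-43,-26,0],0],
  [[-86,-52,0],0],
  [[-129,-77,0],0],
  [[-172,-103,0],0],
  [[-214,-128,0],0],
], claw=54)

```text
time_s: 1.3
ee_pos: [0.3909, 0.4062, 0.2057]
ee_rot: [0.186, 0.983, 0.0, 0.0]
wrist_force: [-0.4, -0.0, 0.1]
opening: 0.0578
finger_force: 0.0
```

Call:
play_rows([
  [[-43,-26,0],0],
  [[-86,-52,0],0],
  [[-129,-77,0],0],
  [[-172,-103,0],0],
  [[-214,-128,0],0],
])

```text
time_s: 1.8
ee_pos: [0.5435, 0.2087, 0.2057]
ee_rot: [0.186, 0.983, 0.0, 0.0]
wrist_force: [0.6, 1.2, -0.7]
opening: 0.0545
finger_force: 0.0
```

Call:
play_rows([
  [[-15,-47,0],0],
  [[-30,-94,0],0],
  [[-45,-141,0],0],
  [[-60,-188,0],0],
  [[-75,-235,0],0],
])

```text
time_s: 2.3
ee_pos: [0.5261, -0.0375, 0.2057]
ee_rot: [0.186, 0.983, 0.0, 0.0]
wrist_force: [1.2, -0.2, 0.3]
opening: 0.0541
finger_force: 0.0
```

Call:
play_rows([
  [[-15,-47,0],-0.1],
  [[-30,-94,0],-0.21],
  [[-45,-141,0],-0.32],
  [[-60,-188,0],-0.43],
  [[-83,-244,0],-0.524],
])

```text
time_s: 2.8
ee_pos: [0.5136, -0.2845, 0.2057]
ee_rot: [-0.077, 0.997, 0.0, 0.0]
wrist_force: [0.7, 0.4, 0.1]
opening: 0.0539
finger_force: 0.0
```

```bash
cat > go.py <<'E'
import sys
from h import *
from scipy.spatial.transform import Rotation as Ro
def rel(x,y,z,ya):  # target TCP and world angle of tool y
    o=get_obs(); M=Ro.from_quat(o['ee_rot']).as_matrix(); d=M.T@(np.array([x,y,z])-o['ee_pos'])*1000
    a=np.arctan2(M[1,1],M[0,1]); r=-(ya-a); r=(r+np.pi/2)%np.pi-np.pi/2
    print(o['time_s'],'shift',d.round(1),'roll',round(r,3),'yang',round(a,3),'tilt',np.arccos(-M[2,2]).round(4),'q7',o['joint_pos'][6],'F',np.round(o['wrist_force'],1),o['opening'],o['ee_pos'])
if __name__=='__main__': rel(*map(float,sys.argv[1:]))
E
python3 go.py .514 -.294 .011 1.72
```

```text
2.8 shift [  1.1  -9.4 194.7] roll 0.005 yang 1.725 tilt 0.0002 q7 2.1430618040602405 F [0.7 0.4 0.1] 0.053931625238242624 [ 0.51363037 -0.28453218  0.20573854]
```

Call:
play_rows([
  [[1,-7,30],0],
  [[1,-7,70],0],
  [[1,-7,110],0],
  [[1,-7,130],0],
  [[1,-7,130],0],
])

```text
time_s: 3.3
ee_pos: [0.5121, -0.2886, 0.0725]
ee_rot: [-0.075, 0.997, 0.002, -0.003]
wrist_force: [-0.4, 0.2, 0.2]
opening: 0.0542
finger_force: 0.0
```

```bash
python3 go.py .514 -.294 .011 1.72
python3 - <<'E'
from f import *
t=cam('top');s=cam('scene')
def crop(c,u,v,r=40): return cv2.resize(np.ascontiguousarray(c['image'][v-r:v+r,u-r:u+r,::-1]),(400,400),interpolation=cv2.INTER_CUBIC)
cv2.imwrite('pics/z3.png',np.hstack([crop(t,368,218),crop(s,228,170)]))
E
```

```text
3.3 shift [-1.4 -5.9 61.5] roll 0.001 yang 1.721 tilt 0.0062 q7 2.1303841035479087 F [-0.4  0.2  0.2] 0.054157121300968177 [ 0.51211583 -0.28855077  0.07252243]
```

View pics/z3.png

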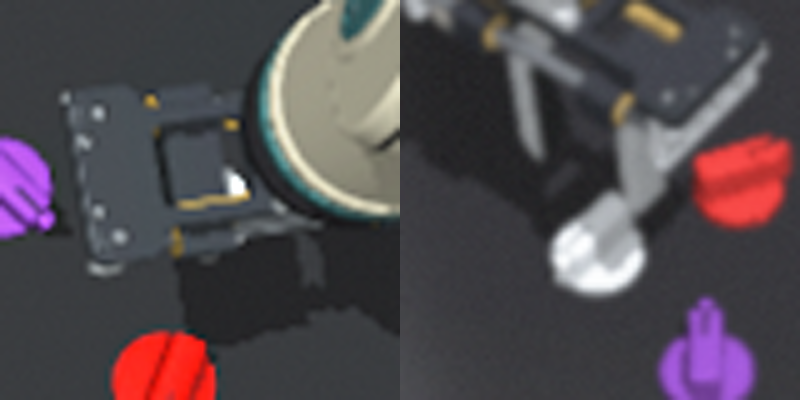

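The gripper sits above the knob. The fingers straddle it and both look-alikes are clear, so I descend.

Call:
play_rows([
  [[-1,-5,15],0],
  [[-1,-5,35],0],
  [[-1,-5,50],0],
  [[-1,-5,60],0],
  [[-1,-5,60],0],
])

```text
time_s: 3.9
ee_pos: [0.5153, -0.294, 0.0142]
ee_rot: [-0.075, 0.997, 0.001, -0.001]
wrist_force: [-0.4, 0.5, 0.1]
opening: 0.054
finger_force: 0.0
```

```bash
python3 go.py .514 -.294 .011 1.72
```

```text
3.9 shift [1.3 0.2 3.2] roll 0.001 yang 1.721 tilt 0.0022 q7 2.128710264347041 F [-0.4  0.5  0.1] 0.053986880957611456 [ 0.51534031 -0.2940257   0.01419713]
```

Call:
play_rows([
  [[1,0,3],0],
  [[1,0,3],0],
  [[1,0,3],0],
])

```text
time_s: 4.2
ee_pos: [0.5154, -0.2948, 0.013]
ee_rot: [-0.075, 0.997, -0.0, 0.0]
wrist_force: [0.2, -0.1, -0.1]
opening: 0.054
finger_force: 0.0
```

Call:
play_rows([
  [[0,0,0],0],
  [[0,0,0],0],
  [[0,0,0],0],
  [[0,0,0],0],
  [[0,0,0],0],
], claw=5)

```text
time_s: 4.7
ee_pos: [0.5151, -0.2945, 0.0124]
ee_rot: [-0.075, 0.997, 0.0, -0.0]
wrist_force: [-0.9, 0.4, 0.6]
opening: 0.0171
finger_force: 0.2
```

```bash
python3 go.py .514 -.294 .011 1.72; python3 -c "
from plant import *;print(get_obs()['finger_force'])"
```

```text
4.7 shift [1.  0.7 1.4] roll 0.001 yang 1.721 tilt 0.0002 q7 2.1290801431069526 F [-0.9  0.4  0.6] 0.017063808773961117 [ 0.51505683 -0.29450513  0.01244827]
0.177160237217322
```

Call:
play_rows([
  [[0,0,0],0],
  [[0,0,0],0],
  [[0,0,0],0],
])

```text
time_s: 5.0
ee_pos: [0.5151, -0.2945, 0.0125]
ee_rot: [-0.075, 0.997, 0.0, -0.0]
wrist_force: [0.0, 0.0, 1.1]
opening: 0.0158
finger_force: 30.0
```

Call:
play_rows([
  [[0,0,-30],0],
  [[0,0,-70],0],
  [[0,0,-120],0],
  [[0,0,-150],0],
  [[0,0,-150],0],
])

```text
time_s: 5.5
ee_pos: [0.518, -0.2962, 0.1672]
ee_rot: [-0.075, 0.997, -0.002, 0.004]
wrist_force: [-0.2, -0.3, -1.8]
opening: 0.0154
finger_force: 30.0
```

```bash
python3 go.py .572 .057 .162 1.08;python3 -c "
from plant import *;print(get_obs()['finger_force'])"
```

```text
5.5 shift [-106.1  341.2    4.1] roll 0.641 yang 1.721 tilt 0.0093 q7 2.1474766705665624 F [-0.2 -0.3 -1.8] 0.015412328294967465 [ 0.51802239 -0.29621868  0.1671712 ]
29.99983638525009
```

The knob is gripped at an opening of 15.5 mm and 30 N. Carrying it to the shaft.

Call:
play_rows([
  [[-14,46,0],0],
  [[-28,92,0],0],
  [[-42,138,0],0],
  [[-56,183,0],0],
  [[-70,228,0],0],
])

```text
time_s: 6.0
ee_pos: [0.5493, -0.0568, 0.1612]
ee_rot: [-0.075, 0.997, 0.0, -0.001]
wrist_force: [0.5, -1.0, -0.5]
opening: 0.0154
finger_force: 30.0
```

Call:
play_rows([
  [[-14,40,0],0.14],
  [[-28,80,0],0.28],
  [[-36,113,0],0.42],
  [[-36,113,0],0.56],
  [[-36,113,0],0.641],
])

```text
time_s: 6.5
ee_pos: [0.5679, 0.0603, 0.1609]
ee_rot: [0.244, 0.97, -0.0, -0.001]
wrist_force: [-0.2, -0.1, -0.4]
opening: 0.0156
finger_force: 30.0
```

Call:
play_rows([
  [[0,0,0],0],
  [[0,0,0],0],
])

```text
time_s: 6.7
ee_pos: [0.5683, 0.0582, 0.1615]
ee_rot: [0.242, 0.97, -0.0, -0.001]
wrist_force: [0.0, -0.3, -0.2]
opening: 0.0157
finger_force: 30.0
```

```bash
python3 go.py .572 .057 .125 1.08
python3 - <<'E'
from f import *
t=cam('top');s=cam('scene')
def crop(c,u,v,r=40): return cv2.resize(np.ascontiguousarray(c['image'][v-r:v+r,u-r:u+r,::-1]),(400,400),interpolation=cv2.INTER_CUBIC)
cv2.imwrite('pics/z4.png',np.hstack([crop(t,221,187),crop(s,310,250)]))
E
```

```text
6.7 shift [-3.9  0.7 36.5] roll 0.002 yang 1.082 tilt 0.0017 q7 1.0284365022508426 F [ 0.  -0.3 -0.2] 0.015743667993056352 [0.56826492 0.05821456 0.16154379]
```

View pics/z4.png

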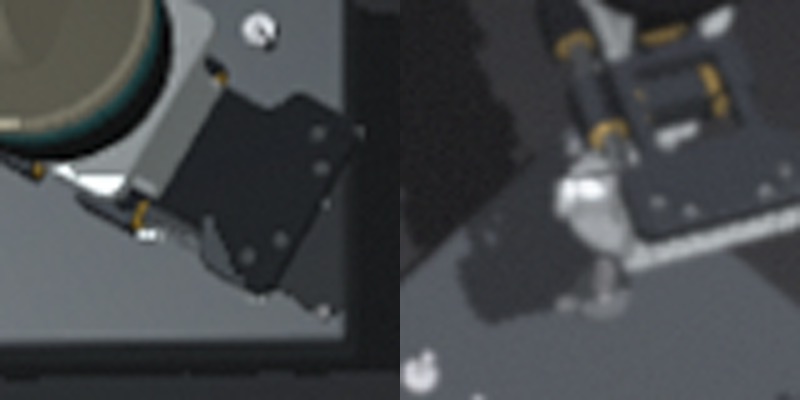

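The shaft is visible below the knob in the scene view, at crop (605,285). I'll refine its position by fitting the box's top face in the first pictures and matching the collar and tooth.

Run:
```python
from f import *
for n in('top','scene'):
    c=read_camera(n); im=cv2.imread(f'pics/{n}0.png').astype(float)
    TOP=np.array([[-.09,-.13,.07],[-.09,.13,.07],[.09,.13,.07],[.09,-.13,.07]])
    g=cv2.GaussianBlur(im.mean(2),(0,0),1); gx=cv2.Sobel(g,-1,1,0);gy=cv2.Sobel(g,-1,0,1); G=np.minimum(np.hypot(gx,gy),80)
    def f(p):
        q=place(TOP,*p,0); e=np.vstack([q[i]+(q[(i+1)%4]-q[i])*np.linspace(.05,.95,80)[:,None] for i in range(4)])
        uv=proj(c,e).astype(np.float32); return -cv2.remap(G.astype(np.float32),uv[None,:,0],uv[None,:,1],1).mean()
    b=min((minimize(f,[.598+dx,.116+dy,.035],method='Nelder-Mead',options=dict(initial_simplex=np.array([[.598+dx,.116+dy,.035],[.602+dx,.116+dy,.035],[.598+dx,.120+dy,.035],[.598+dx,.116+dy,.07]]))) for dx in(-.004,0,.004) for dy in(-.004,0,.004)),key=lambda r:r.fun)
    st=b.x[:2]+R(b.x[2])@[-.03,-.06]; print(n,b.x.round(4),b.fun,'stem',st.round(4))
    # tooth bright centroid
    gg=im.mean(2); u,v={'top':(225,182),'scene':(303,270)}[n]
    w=np.clip(gg[v-4:v+5,u-4:u+5]-(145 if n=='top' else 150),0,None); V,U=np.mgrid[v-4:v+5,u-4:u+5]
    tu=[(w*U).sum()/w.sum(),(w*V).sum()/w.sum()]
    print('max',gg[v-4:v+5,u-4:u+5].max())
    for z in(.072,.075):
        P=atz(c,tu,z)[0]; d=P[:2]-st; print('tooth',np.round(tu,1),P.round(4),'r',np.hypot(*d).round(4),'ang',np.arctan2(d[1],d[0]).round(3))
```

```text
top [0.6001 0.1167 0.0214] -79.62093353271484 stem [0.5714 0.0561]
max 213.0
tooth [222.6 182.8] [0.5866 0.0488 0.072 ] r 0.017 ang -0.446
tooth [222.6 182.8] [0.586  0.0483 0.075 ] r 0.0166 ang -0.488
scene [0.6029 0.12   0.0254] -70.77726745605469 stem [0.5744 0.0592]
max 204.66666666666666
tooth [302.8 269.8] [0.5869 0.0504 0.072 ] r 0.0153 ang -0.617
tooth [302.8 269.8] [0.588  0.0513 0.075 ] r 0.0158 ang -0.527
```

```bash
python3 go.py .573 .057 .119 1.071
```

```text
6.9 shift [-4.2  1.1 43.3] roll 0.009 yang 1.08 tilt 0.0003 q7 1.0275353014848851 F [ 0.1  0.5 -0.4] 0.015454017563187792 [0.56879276 0.05805831 0.16229419]
```

Call:
play_rows([
  [[-4,1,10],0.009],
  [[-4,1,25],0.009],
  [[-4,1,38],0.009],
  [[-4,1,42],0.009],
  [[-4,1,42],0.009],
])

```text
time_s: 7.4
ee_pos: [0.5723, 0.0573, 0.1194]
ee_rot: [0.247, 0.969, -0.0, -0.001]
wrist_force: [0.1, 0.5, -0.8]
opening: 0.016
finger_force: 30.0
```

```bash
python3 go.py .573 .057 .119 1.071
python3 - <<'E'
from f import *
s=cam('scene')
u,v,r=310,258,22
im=cv2.resize(np.ascontiguousarray(s['image'][v-r:v+r,u-r:u+r,::-1]),(396,396),interpolation=cv2.INTER_CUBIC);a=im.copy()
o=get_obs(); K=o['ee_pos']-[0,0,.0125]
for P,col,cl in((np.c_[C*.025,0*th+K[2]],(0,255,0),(*K[:2],0)),(np.c_[C*.005,0*th+.102],(0,0,255),(.5725,.0575,0)),(np.c_[C*.013,0*th+.073],(255,255,0),(.5725,.0575,0))):
    q=(proj(s,place(P,*cl,0))-[u-r,v-r]+.5)*9-.5
    cv2.polylines(a,[np.round(q).astype(int)],True,col,1)
cv2.imwrite('pics/z5.png',np.hstack([im,a]))
E
```

```text
7.4 shift [-0.8  0.1  0.4] roll -0.0 yang 1.071 tilt 0.0019 q7 1.0313861769046915 F [ 0.1  0.5 -0.8] 0.015951213969498633 [0.57228835 0.05726438 0.1194349 ]
```

View pics/z5.png

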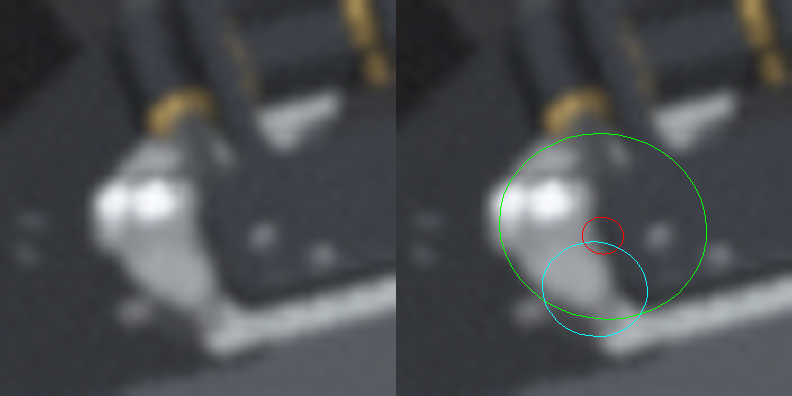

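The skirt outline matches the model within a pixel, so I lower onto the tip and watch the force.

Call:
play_rows([
  [[-1,0,2],0],
  [[-1,0,4],0],
  [[-1,0,6],0],
  [[-1,0,8],0],
  [[-1,0,8],0],
])

```text
time_s: 7.95
ee_pos: [0.5736, 0.057, 0.1122]
ee_rot: [0.247, 0.969, -0.0, -0.0]
wrist_force: [-0.0, 0.1, -0.5]
opening: 0.0155
finger_force: 30.0
```

Call:
play_rows([
  [[0,0,2],0],
  [[0,0,4],0],
  [[0,0,6],0],
  [[0,0,6],0],
])

```text
time_s: 8.35
ee_pos: [0.5736, 0.0574, 0.1061]
ee_rot: [0.247, 0.969, 0.0, -0.0]
wrist_force: [-0.0, 2.5, -0.6]
opening: 0.0154
finger_force: 30.0
```

Call:
play_rows([
  [[0,0,2],0],
  [[0,0,4],0],
  [[0,0,6],0],
  [[0,0,6],0],
])

```text
time_s: 8.75
ee_pos: [0.5736, 0.0574, 0.1001]
ee_rot: [0.247, 0.969, 0.0, -0.0]
wrist_force: [0.8, 2.0, -0.7]
opening: 0.0156
finger_force: 30.0
```

The flats have engaged: 14 mm in with no vertical force. Continuing to seat.

Call:
play_rows([
  [[0,0.5,2],0],
  [[0,0.5,4],0],
  [[0,0.5,6],0],
  [[0,0.5,6],0],
])

```text
time_s: 9.15
ee_pos: [0.5738, 0.0575, 0.0943]
ee_rot: [0.247, 0.969, -0.0, -0.0]
wrist_force: [-1.7, 2.1, 2.5]
opening: 0.0158
finger_force: 30.0
```

Call:
play_rows([
  [[0,0,2],0],
  [[0,0,4],0],
  [[0,0,6],0],
  [[0,0,7],0],
  [[0,0,7],0],
])

```text
time_s: 9.65
ee_pos: [0.5739, 0.0575, 0.0879]
ee_rot: [0.247, 0.969, 0.0, -0.0]
wrist_force: [-3.2, 2.9, 8.0]
opening: 0.016
finger_force: 30.0
```

Pressing on to find the hard stop (the force should jump past 10 N).

Call:
play_rows([
  [[0,0,1],0],
  [[0,0,2],0],
  [[0,0,2],0],
])

```text
time_s: 9.95
ee_pos: [0.574, 0.0575, 0.0869]
ee_rot: [0.247, 0.969, 0.0, 0.0]
wrist_force: [-5.5, 2.2, 14.4]
opening: 0.0158
finger_force: 30.0
```

Call:
play_rows([
  [[0.5,0,0.5],0],
  [[0.5,0,0.5],0],
  [[0.5,0,0.5],0],
  [[0.5,0,0.5],0],
])

```text
time_s: 10.35
ee_pos: [0.574, 0.0575, 0.0868]
ee_rot: [0.247, 0.969, 0.0, 0.001]
wrist_force: [-5.0, 1.8, 17.5]
opening: 0.0156
finger_force: 30.0
```

```bash
python3 go.py .573 .057 .087 1.071
python3 - <<'E'
from f import *
s=cam('scene')
u,v,r=310,262,28
im=cv2.resize(np.ascontiguousarray(s['image'][v-r:v+r,u-r:u+r,::-1]),(396,396),interpolation=cv2.INTER_CUBIC);a=im.copy()
for P,col in((np.c_[C*.025,0*th+.075],(0,255,0)),(np.c_[C*.025,0*th+.083],(0,255,255))):
    q=(proj(s,place(P,.5732,.0575,0,0))-[u-r,v-r]+.5)*396/56-.5
    cv2.polylines(a,[np.round(q).astype(int)],True,col,1)
cv2.imwrite('pics/z6.png',np.hstack([im,a]))
E
```

```text
10.35 shift [ 0.6 -1.  -0.2] roll -0.0 yang 1.071 tilt 0.0014 q7 1.0385281345680477 F [-5.   1.8 17.5] 0.015637636491626954 [0.57402766 0.05753576 0.08682602]
```

View pics/z6.png

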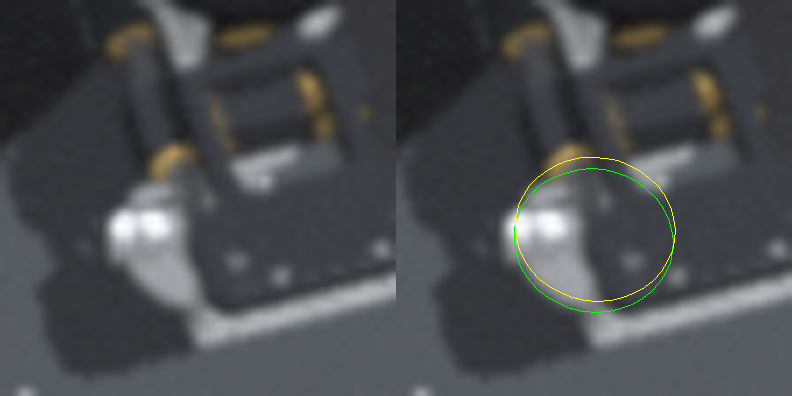

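The knob's skirt lies just above the box top, matching the seated and pressed outline. The position is rigid, with 17 N against a 10 N spring, so the shaft is at its stop.

```bash
python3 -c "
from plant import *
print(close_job())"
```

```text
the job is handed in; nothing more can be done
None
```

The knob is on the D-shaft with its flats matched and seated, pressed to the stop (17 N against a spring of about 10 N), with the fingers still gripping it at 30 N. I handed the job in at about 10.4 s; no verdict was returned.

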